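Load the leaf drill jig by tipping and pushing

ROBOT

A 6-joint arm with a two-finger parallel gripper is mounted at the origin on a cart in front of the work surface, level with it; the furniture and walls round the work are solid. World frame = base frame: x ahead of the robot, y to its left, z up, the work surface at z = 0. Lengths are in mm, angles in rad, forces in N, time in s.
With the tool pointing down it reaches from about 275 to 1000 mm from the base axis. Payload 8.4 kg.
Tool frame: the origin (TCP) lies on the centre line of the jaws, within the pads' length; the fingertips stand 22 mm ahead of it and the grasp point (between the pads) lies 3 mm ahead of it; z points along the fingers, x is the direction in which the jaws open and shut, and the axes are right-handed (so a half turn about z gives the same grasp; the last joint's range is limited). The gripper opens to 85 mm and grips with 20 to 120 N. Pads are 22 mm wide; open, the fingers measure 114 mm over their backs; the gripper's body (76 mm by 85 mm) begins 54 mm behind the grasp point. The pads swing forward as they close: fully open they stand 13 mm farther back than shut.
Start: joints at [-1.105, 0.353, 1.633, -0, 1.155, -0.002], TCP at [281.826, -557.855, 253.281] pointing down, gripper open.
Joint ranges: [-2.63, 2.63], [-0.92, 2.1], [0.06, 2.66], [-1.3, 4.44], [0, 2.69], [-3.02, 3.02]. Speed limits (rad/s): [2.22, 2.22, 2.79, 3.14, 3.14, 3.14].

INTERFACE

Orientations are given as [roll, pitch, yaw] about the fixed x, y, z axes, in that order (R = Rz(yaw) Ry(pitch) Rx(roll)).
In Python, from rig import status, viewer, job gives the robot as it stands.
- The arm moves only by the tool send_rows, never from a script. Its argument "plan" is a list of rows, each a list of 3 entries, a list of its own where there are three numbers: the shift along the tool's x, y, z in m, then the turn, a rotation vector about the tool's x, y, z in rad, then the opening, from -1 (shut) to 1 (fully open). In form: [[[x, y, z], [rx, ry, rz], jaw], ...]. A call has exactly 5 rows; each row is the pose to reach, as a shift and turn from the pose measured when the call began, along the tool's axes at that moment; what a row does not reach only later rows make up. A row lasts 1/12 s, in which the tool goes at most 41.7 mm and 7.16 degrees, less where a joint would pass 70% of its speed; a pose out of reach is approached as far as the arm can. A call with a gripper value outside its range is refused whole. The fingers move at their own pace and stop on an object; "squeeze" is the grip in N (left out, the last holds). Time passes only in rows, so rows that repeat a pose let the fingers close, or fill a call up. It gives the time, the measured TCP pose, the force and the opening at its end, in the units of the state.
- status.sense(): the state, without advancing time (a new reading comes with each control period).
- viewer.grab_frame(name): name is "scene" or "top" or "wrist"; returns the picture (384x512x3 uint8, red, green, blue); there is no depth.
- viewer.camera_params(name): a dict with "intrinsics" (3x3 intrinsics, pixels), "xyz" and "orientation" of the camera in the world. Camera axes: x right, y down, z forward; pixel columns grow to the right and rows downward; lengths in mm; the calibration is good to about 2 mm. A picture is of the moment at which its call begins: read the wrist's pose just before it. camera_params takes no time and is no camera call; for the wrist camera it gives the pose at the moment of the call.
- job.sign_off(): hands the job in, once; it reports no verdict.
Trained networks look in the newest picture that a camera, given by its name, has taken for a name from the list of things; names that differ only in an ending like _2 or _b are one class to them, and where a whole thing is asked for, a point or a joint stands for the part that bears it (a point fixed in the world has none). Each returns a list of dicts, best first, with "p" (0 to 1); they miss things now and then, are a little off and sometimes report something else, mostly with a low value. They report only what shows in the picture. A call takes as long as a camera call.
- viewer.cut_out(label, camera): "mask" (384x512 bool, what is visible of it) and "extent" ([left, top, width, height] in pixels, round what is visible of it).
The state is a dict: "clock": time; "qpos": joint angles; "qvel": joint speeds; "joint_efforts": joint torques, N m; "eef_pos": TCP position; "tcp_rot": TCP orientation; "contact_force": force on the tool from outside, world axes, zero at the start; "wrist_torque": the same for the moment, N m; "opening": opening from 0.0 (shut) to 1.0 (fully open).
Only numpy, scipy, OpenCV 4.12 (cv2) and the standard library are available. Lean on these libraries where they do the work, as an engineer would, in place of code of your own. Each camera call takes 0.05 s, during which the arm holds its last target.

TASK

The aluminium block standing on end in the drill jig is to be set up for its face holes by pushing alone, gripping and lifting nothing: push it over so that it falls flat along the channel towards the jig's hinge, and push it along until it meets the end stop. Then push the jig's open leaf over and press it fully shut on top of the block; leave the finished block, marker, calliper and hex key as they lie.

Things in the scene. Friction and masses are not known exactly. Their poses are not given: they have to be found in the camera images.
- jig: Low steel drill jig, 190 x 104 mm, bolted to the worktop by a lug on each side; origin on the worktop under its centre, x along its channel towards the hinge, z up. The channel floor is 20 mm above the worktop, open at the -x end, between two side rails 63 mm apart and 14 mm above the floor; on each rail at x = -18 mm stands a small rest, 27.5 mm above the floor (64 mm between the two)
- end_stop (a point): Middle of the face of the jig's end stop, which closes the channel at jig x = +60 mm (44 mm wide, 20 mm high from the channel floor); axes those of the jig
- block: Plain aluminium block 26 x 60 x 70 mm, about 0.3 kg, loose; origin at its centre, z along its 70 mm side, y along 60, x along 26. It starts standing on end in the jig's channel (z up, y across the channel), its centre at jig x = -60 to -40 mm, with one round bore in its upper end. Fallen flat it is 26 mm high. Friction holds its foot when it is pushed high up; past 20 degrees of lean it falls by itself
- leaf_hinge (a point): Middle of the leaf's hinge axis, which runs along jig y at jig x = +75 mm, 53 mm above the worktop, between two ears that reach 62 mm above the worktop; axes those of the jig
- leaf (a joint): Hinge angle of the jig's leaf. 0 = shut, level over the channel, its underside 48 mm above the worktop; grows as the free edge swings up and over towards jig +x; starts leaning away past the vertical at 1.7 to 1.95 rad, limit 2.0. The hinge is stiff (0.14 N m): the leaf stays where it is left and must be pushed all the way. It cannot shut unless the block lies flat and up to the stop
- leaf_edge (a point): Middle of the free edge of the leaf, an aluminium drill plate 80 mm wide, 10 mm thick, reaching 105 mm from the hinge axis (0.2 kg); x points to the hinge axis, z out of the face that is on top when shut. Four steel bushes stand 4 mm proud of that face, up to 74 mm from the axis. A lug 8.5 mm deep hangs under the leaf 90 to 100 mm from the axis: shut, it stands 5 mm behind the block's near end
- drilled_block: Finished block of the same size, 26 x 60 x 70 mm with four face holes, lying flat on the worktop to the right of the jig; origin at its centre; to be left alone
- marker: Marker pen, 131 mm long, 16 mm thick, lying on the worktop to the right of the jig; origin under its middle; to be left alone
- calliper: Digital calliper, 228 x 62 x 15 mm, lying on the worktop on the right; origin under its middle; to be left alone
- hex_key: Hex key, 97 x 30 x 6 mm, lying on the worktop on the left; origin under its middle; to be left alone

How it is judged:
By the outcome, as a careful person would: the job done as asked, in the order asked, and still so for the second after the job is handed in, with the robot touching nothing.
It also fails if it takes over 48 s, if anything falls off the work surface, if the arm or the gripper's body presses on something with over 40 N, if the wrist force passes 120 N, or if a joint passes its speed limit or range.

## Working session

There is one attempt and no reset: what is moved stays moved. The work goes in short steps, Python scripts to look and compute and a tool call to move; the robot and the scene stay as the last step left them, time stands still between calls to the robot, and variables do not carry over. Pictures are saved under pics/ and viewed, and the job is handed in when it is done.

Besides the shell and the picture viewer there is one more tool, called by a JSON object that holds its "fn" and its "kwargs", one argument or row to a line. send_rows: Moves the arm, as the interface text tells. Its arguments: {"type":"object","properties":{"plan":{"type":"array"},"squeeze":{"type":"number"}},"required":["plan"]}

```bash
ls; mkdir -p pics; python3 - <<'E'
from rig import status, viewer
import cv2,numpy as np
s=status.sense();print(s)
for n in("scene","top","wrist"):
    im=viewer.grab_frame(n);cv2.imwrite(f"pics/{n}0.png",im[:,:,::-1])
    p=viewer.camera_params(n);print(n,p)
E
```

```text
pics
{'clock': 0.0, 'qpos': array([-1.10539551e+00,  3.53665067e-01,  1.63415274e+00, -1.45034254e-06,
        1.15523567e+00, -2.39763900e-03]), 'qvel': array([ 0.00054317,  0.00063266,  0.00179548,  0.00015748, -0.00164665,
       -0.00050209]), 'joint_efforts': array([ 1.03979779e-03, -6.05249262e+01, -3.42070019e+01, -9.17054354e-05,
        9.27429210e-03, -3.37292168e-07]), 'eef_pos': array([ 281.61718382, -557.43289047,  252.54315229]), 'tcp_rot': array([-3.14159048e+00,  1.46081766e-03, -1.10299729e+00]), 'contact_force': array([-0.05830456, -0.55198021, -0.15674974]), 'wrist_torque': array([-0.01334859,  0.01268058,  0.05806501]), 'opening': 1.0010697779152555}
scene {'intrinsics': array([[497.61065917,   0.        , 255.50613078],
       [  0.        , 497.61065917, 198.34057153],
       [  0.        ,   0.        ,   1.        ]]), 'xyz': array([-426.96583012,  636.31037749, 1205.4693312 ]), 'orientation': array([-2.33600725, -0.01669256, -2.11442395])}
top {'intrinsics': array([[356.32067427,   0.        , 257.6876602 ],
       [  0.        , 356.32067427, 192.24925352],
       [  0.        ,   0.        ,   1.        ]]), 'xyz': array([ 497.03984155,   -5.48085002, 1035.79176666]), 'orientation': array([-3.08361473,  0.03133407, -1.59976799])}
wrist {'intrinsics': array([[303.7237958 ,   0.        , 256.26112678],
       [  0.        , 303.7237958 , 192.74475075],
       [  0.        ,   0.        ,   1.        ]]), 'xyz': array([ 344.58035764, -524.82791187,  374.58427043]), 'orientation': array([ 2.85936005e+00,  1.23138627e-03, -1.10284832e+00])}
```

View pics/scene0.png

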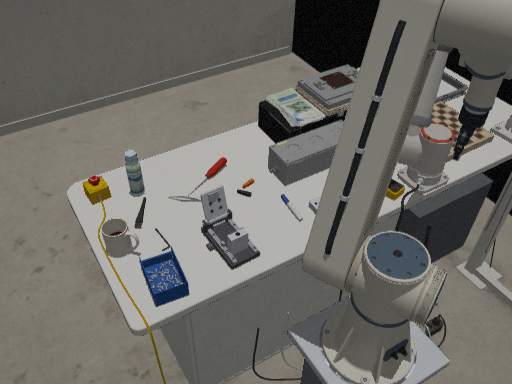

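View pics/top0.png

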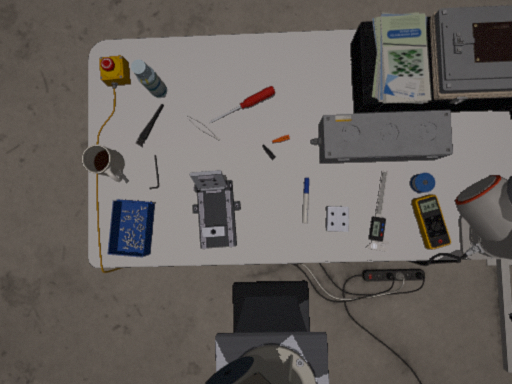

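```bash
python3 - <<'E'
from rig import viewer
import cv2,numpy as np
a=cv2.imread("pics/top0.png")[155:260,170:260];cv2.imwrite("pics/topz.png",cv2.resize(a,None,fx=5.7,fy=5.7,interpolation=cv2.INTER_CUBIC))
a=cv2.imread("pics/scene0.png")[175:275,190:270];cv2.imwrite("pics/scenez.png",cv2.resize(a,None,fx=6,fy=6,interpolation=cv2.INTER_CUBIC))
viewer.grab_frame("top");
for l in("jig","block","leaf"):
    for r in viewer.cut_out(l,"top")[:2]: print(l,r["p"],r["extent"])
E
```

```text
jig 0.69 [299.6, 178.2, 10.0, 47.7]
jig 0.61 [193.3, 169.0, 48.7, 81.7]
block 0.68 [203.6, 229.3, 25.5, 8.3]
block 0.62 [367.3, 167.0, 21.3, 84.0]
leaf 0.63 [190.6, 170.7, 33.7, 20.3]
```

View pics/topz.png

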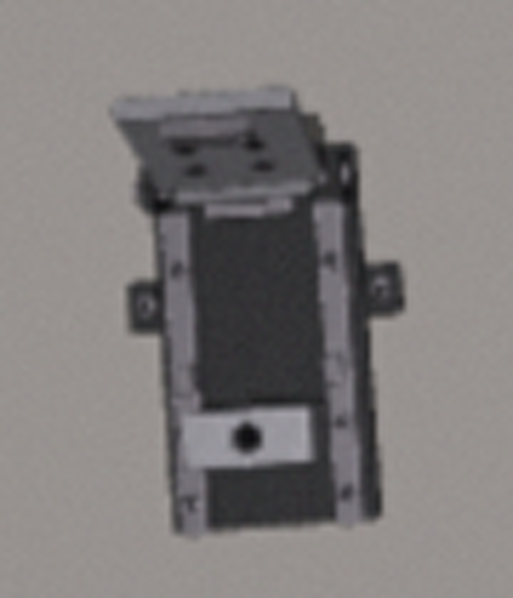

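View pics/scenez.png

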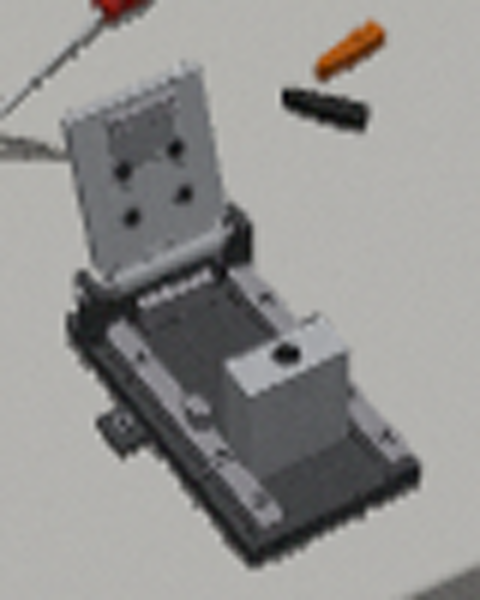

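```bash
cat > h.py <<'E'
import numpy as np,cv2
from scipy.spatial.transform import Rotation as R
def cam(p): 
    return p["intrinsics"],np.array(p["xyz"]),R.from_euler('xyz',p["orientation"]).as_matrix()
def proj(P,c):
    K,t,M=c; q=(np.atleast_2d(P)-t)@M; q=q@K.T; return q[:,:2]/q[:,2:]
def jig2w(P,j):
    c,s=np.cos(j[2]),np.sin(j[2]); P=np.atleast_2d(P).astype(float)
    return np.c_[j[0]+c*P[:,0]-s*P[:,1], j[1]+s*P[:,0]+c*P[:,1],P[:,2]]
def leafp(r,y,n,th): # distance from axis r, y, height above axis plane n, angle
    return [75-r*np.cos(th)+n*np.sin(th), y, 53+r*np.sin(th)+n*np.cos(th)]
E
cat > fit.py <<'E'
from rig import viewer
from h import *
from scipy.optimize import least_squares
T=cam(viewer.camera_params("top"));S=cam(viewer.camera_params("scene"))
zt=lambda u,v:np.array([170+(u+.5)/5.7-.5,155+(v+.5)/5.7-.5]); zs=lambda u,v:np.array([190+(u+.5)/6-.5,175+(v+.5)/6-.5])
def pts(p):
    j=p[:3];b=p[3];th=p[4]
    return [
    (T,zt(206,530),[-95,31.5,34]),(T,zt(333,525),[-95,-31.5,34]),
    (T,zt(182,415),[b+13,30,90]),(T,zt(310,405),[b+13,-30,90]),(T,zt(314,458),[b-13,-30,90]),(T,zt(190,467),[b-13,30,90]),
    (T,zt(205,210),[60,22,40]),(T,zt(290,207),[60,-22,40]),
    (S,zs(255,565),[-95,52,0]),(S,zs(420,492),[-95,-52,0]),(S,zs(283,518),[-95,31.5,34]),
    (S,zs(222,363),[b-13,30,90]),(S,zs(318,316),[b+13,-30,90]),(S,zs(348,350),[b-13,-30,90]),
    (S,zs(68,128),leafp(105,40,-5,th)),(S,zs(192,72),leafp(105,-40,-5,th)),
    (T,zt(120,120),leafp(105,40,-5,th)),(T,zt(300,110),leafp(105,-40,-5,th)),
    ]
def f(p): return np.concatenate([proj(jig2w(P,p[:3]),c)[0]-u for c,u,P in pts(p)])
r=least_squares(f,[450,100,0,-50,1.8],loss='soft_l1',x_scale=[100,100,.1,50,.1])
print(np.round(r.x,3));print(np.round(r.fun.reshape(-1,2),1))
E
python3 fit.py
```

```text
[ 5.01260e+02  1.46887e+02  3.40000e-02 -4.72860e+01  1.81400e+00]
[[-0.2 -0. ]
 [-0.2 -0.5]
 [-0.4 -0.8]
 [-0.4 -0.4]
 [-0.6  0.1]
 [-1.3 -0.1]
 [-0.1  0.7]
 [ 0.6  0.3]
 [-0.6  1.3]
 [ 0.4 -0.7]
 [ 0.4 -0.8]
 [ 4.7  5.1]
 [ 1.1 -0.4]
 [ 0.7 -0.7]
 [ 0.9 -1.2]
 [ 2.8 -1.2]
 [-1.3  0.1]
 [-1.  -0.2]]
```

```bash
sed -i 's/(S,zs(222,363),\[b-13/(S,zs(222,363),[b+13/' fit.py; python3 fit.py
cat > go.py <<'E'
import sys
from rig import status
from h import *
J=[501.3,146.9,.034]
s=status.sense();M=R.from_euler('xyz',s["tcp_rot"]).as_matrix();p=np.array(s["eef_pos"])
c,sn=np.cos(J[2]),np.sin(J[2]);d=p-np.array([J[0],J[1],0])
print("t",round(float(s["clock"]),2),"jig xyz",np.round([c*d[0]+sn*d[1],-sn*d[0]+c*d[1],d[2]],1),"rot",np.round(s["tcp_rot"],3),"F",np.round(s["contact_force"],1),"open",round(float(s["opening"]),2),"q",np.round(s["qpos"],2))
if len(sys.argv)>3:
    a=[float(x) for x in sys.argv[1:]]
    w=jig2w(a[:3],J)[0]; pit=a[3] if len(a)>3 else 0  # tilt about jig y
    D=(R.from_euler('xyz',[np.pi,0,np.pi/2+J[2]]))
    D=R.from_rotvec(pit*np.array([-sn,c,0]))*D
    print("shift m",np.round(M.T@(w-p)/1000,4),"turn",np.round((R.from_matrix(M).inv()*D).as_rotvec(),3),"world",w.round(1))
E
python3 go.py -105 0 230
```

```text
[ 5.01289e+02  1.46934e+02  3.60000e-02 -4.79910e+01  1.81400e+00]
[[-0.2  0. ]
 [-0.1 -0.5]
 [-0.4 -0.5]
 [-0.4 -0.2]
 [-0.5  0.3]
 [-1.3  0.2]
 [-0.1  0.8]
 [ 0.5  0.2]
 [-0.6  1.3]
 [ 0.4 -0.8]
 [ 0.4 -0.8]
 [ 0.3 -0.2]
 [ 1.2 -0.3]
 [ 0.8 -0.6]
 [ 0.8 -1.1]
 [ 2.7 -1.2]
 [-1.4  0.2]
 [-1.1 -0.3]]
t 0.35 jig xyz [-243.3 -696.8  253.1] rot [-3.142  0.    -1.103] F [ 0.3 -0.3  0.1] open 1.0 q [-1.11  0.35  1.63  0.    1.16 -0.  ]
shift m [-0.5741 -0.4184  0.0233] turn [-0.     0.    -2.708] world [396.4 143.3 230. ]
```

{"fn": "send_rows", "kwargs": {
  "plan": [
    [[-0.574,-0.418,0.023],[0,0,-2.708],-1],
    [[-0.574,-0.418,0.023],[0,0,-2.708],-1],
    [[-0.574,-0.418,0.023],[0,0,-2.708],-1],
    [[-0.574,-0.418,0.023],[0,0,-2.708],-1],
    [[-0.574,-0.418,0.023],[0,0,-2.708],-1]
  ],
  "squeeze": 30
}}

```text
clock: 0.77
eef_pos: [315.1, -350.5, 246.4]
tcp_rot: [-3.141, -0.0, -0.473]
contact_force: [1.1, -0.3, -0.4]
opening: 0.3
```

```bash
python3 go.py -105 0 230
```

```text
t 0.77 jig xyz [-203.  -490.8  246.4] rot [-3.141 -0.    -0.473] F [ 1.1 -0.3 -0.4] open 0.3 q [-0.84  0.12  1.96  0.    1.06 -0.37]
shift m [-0.1524 -0.4767  0.0165] turn [ 0.    -0.    -2.077] world [396.4 143.3 230. ]
```

{"fn": "send_rows", "kwargs": {
  "plan": [
    [[-0.152,-0.477,0.016],[0,0,-2.077],-1],
    [[-0.152,-0.477,0.016],[0,0,-2.077],-1],
    [[-0.152,-0.477,0.016],[0,0,-2.077],-1],
    [[-0.152,-0.477,0.016],[0,0,-2.077],-1],
    [[-0.152,-0.477,0.016],[0,0,-2.077],-1]
  ]
}}

```text
clock: 1.18
eef_pos: [348.9, -145.1, 240.1]
tcp_rot: [3.141, -0.001, 0.153]
contact_force: [1.7, -0.2, -0.5]
opening: -0.005
```

```bash
python3 go.py -105 0 200
```

```text
t 1.18 jig xyz [-162.2 -286.7  240.1] rot [ 3.141e+00 -1.000e-03  1.530e-01] F [ 1.7 -0.2 -0.5] open -0.01 q [-0.4  -0.03  2.14  0.    1.04 -0.55]
shift m [ 0.0907 -0.2779  0.0401] turn [ 1.000e-03 -0.000e+00 -1.452e+00] world [396.4 143.3 200. ]
```

{"fn": "send_rows", "kwargs": {
  "plan": [
    [[0.091,-0.278,0.04],[0,0,-1.452],-1],
    [[0.091,-0.278,0.04],[0,0,-1.452],-1],
    [[0.091,-0.278,0.04],[0,0,-1.452],-1],
    [[0.091,-0.278,0.04],[0,0,-1.452],-1],
    [[0.091,-0.278,0.04],[0,0,-1.452],-1]
  ]
}}

```text
clock: 1.6
eef_pos: [382.4, 59.0, 212.1]
tcp_rot: [3.14, -0.001, 0.778]
contact_force: [1.1, -0.9, -0.2]
opening: 0.002
```

```bash
python3 go.py -105 0 130
```

```text
t 1.6 jig xyz [-121.8  -83.8  212.1] rot [ 3.14e+00 -1.00e-03  7.78e-01] F [ 1.1 -0.9 -0.2] open 0.0 q [ 0.15  0.02  2.15 -0.    0.96 -0.63]
shift m [ 0.069  -0.0504  0.0821] turn [ 0.002 -0.001 -0.827] world [396.4 143.3 130. ]
```

{"fn": "send_rows", "kwargs": {
  "plan": [
    [[0.069,-0.05,0.082],[0,0,-0.827],-1],
    [[0.069,-0.05,0.082],[0,0,-0.827],-1],
    [[0.069,-0.05,0.082],[0,0,-0.827],-1],
    [[0.069,-0.05,0.082],[0,0,-0.827],-1],
    [[0.069,-0.05,0.082],[0,0,-0.827],-1]
  ]
}}

```text
clock: 2.02
eef_pos: [395.7, 144.2, 128.5]
tcp_rot: [-3.14, 0.002, 1.406]
contact_force: [0.4, -0.3, 0.3]
opening: -0.0
```

```bash
python3 - <<'E'
from rig import viewer
import cv2
im=viewer.grab_frame("wrist");cv2.imwrite("pics/w1.png",im[:,:,::-1])
im=viewer.grab_frame("scene");cv2.imwrite("pics/s1.png",im[:,:,::-1])
E
python3 go.py -105 0 97
```

```text
t 2.12 jig xyz [-1.050e+02  1.000e-01  1.297e+02] rot [3.141e+00 1.000e-03 1.400e+00] F [-0.   0.8  0.2] open -0.0 q [ 0.34  0.22  2.16 -0.    0.76 -1.06]
shift m [-0.0001 -0.      0.0327] turn [ 0.001  0.001 -0.204] world [396.4 143.3  97. ]
```

View pics/w1.png

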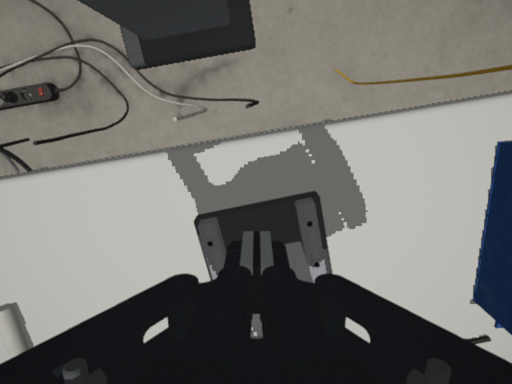

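View pics/s1.png

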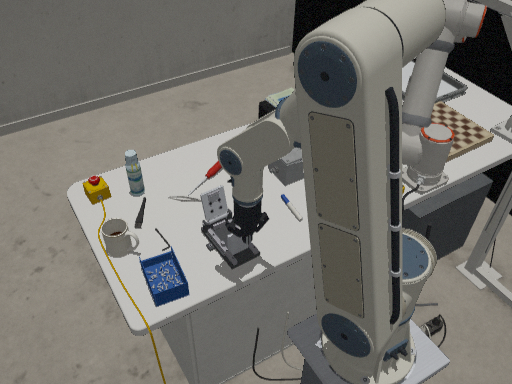

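{"fn": "send_rows", "kwargs": {
  "plan": [
    [[0,0,0.016],[0,0,-0.11],-1],
    [[0,0,0.033],[0,0,-0.204],-1],
    [[0,0,0.033],[0,0,-0.204],-1],
    [[0,0,0.033],[0,0,-0.204],-1],
    [[0,0,0.033],[0,0,-0.204],-1]
  ]
}}

```text
clock: 2.53
eef_pos: [396.8, 143.3, 97.4]
tcp_rot: [3.14, 0.0, 1.599]
contact_force: [0.3, -0.1, 0.4]
opening: 0.0
```

```bash
python3 go.py -75 0 97
```

```text
t 2.53 jig xyz [-104.6   -0.    97.4] rot [3.14  0.    1.599] F [ 0.3 -0.1  0.4] open 0.0 q [ 0.34  0.28  2.18 -0.    0.68 -1.25]
shift m [0.0002 0.0295 0.0005] turn [ 0.001  0.    -0.006] world [426.3 144.4  97. ]
```

{"fn": "send_rows", "kwargs": {
  "plan": [
    [[0,0.014,0],[0,0,-0.006],-1],
    [[0,0.026,0],[0,0,-0.006],-1],
    [[0,0.032,0],[0,0,-0.006],-1],
    [[0,0.036,0],[0,0,-0.006],-1],
    [[0,0.04,0],[0,0,-0.006],-1]
  ]
}}

```text
clock: 2.95
eef_pos: [437.2, 144.4, 97.7]
tcp_rot: [3.14, 0.0, 1.604]
contact_force: [-0.4, -0.6, 0.0]
opening: 0.002
```

```bash
python3 go.py -50 0 97; python3 - <<'E'
from rig import viewer
import cv2
im=viewer.grab_frame("scene");cv2.imwrite("pics/s2.png",cv2.resize(im[160:280,180:300,::-1],None,fx=5,fy=5,interpolation=2))
E
```

```text
t 2.95 jig xyz [-64.1  -0.3  97.7] rot [3.14  0.    1.604] F [-0.4 -0.6  0. ] open 0.0 q [ 0.32  0.33  2.11 -0.    0.71 -1.29]
shift m [0.0004 0.0141 0.0008] turn [ 0.001  0.    -0.001] world [451.3 145.2  97. ]
```

View pics/s2.png

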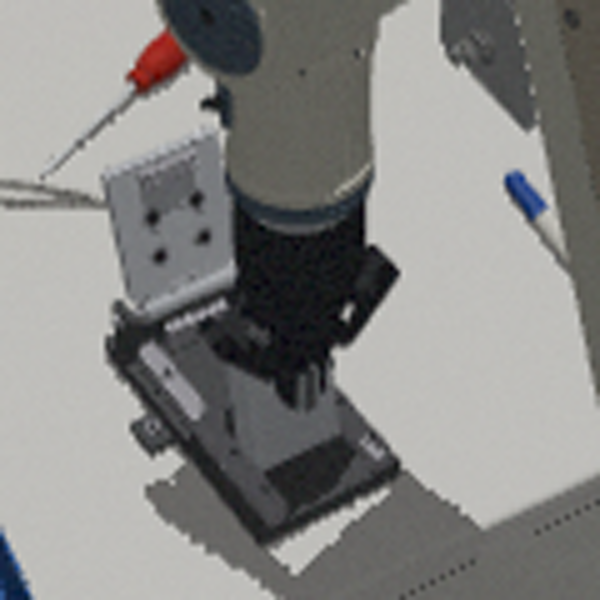

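{"fn": "send_rows", "kwargs": {
  "plan": [
    [[0,0.005,0],[0,0,0],-1],
    [[0,0.009,0],[0,0,0],-1],
    [[0,0.013,0],[0,0,0],-1],
    [[0,0.017,0],[0,0,0],-1],
    [[0,0.02,0],[0,0,0],-1]
  ]
}}

```text
clock: 3.42
eef_pos: [458.3, 145.2, 97.8]
tcp_rot: [3.14, 0.0, 1.604]
contact_force: [-0.3, -0.2, 0.8]
opening: -0.0
```

```bash
python3 go.py -50 0 97; python3 - <<'E'
from rig import viewer
import cv2
im=viewer.grab_frame("scene");cv2.imwrite("pics/s3.png",cv2.resize(im[160:280,180:300,::-1],None,fx=5,fy=5,interpolation=2))
E
```

```text
t 3.42 jig xyz [-43.   -0.2  97.8] rot [3.14  0.    1.604] F [-0.3 -0.2  0.8] open -0.0 q [ 0.3   0.35  2.06 -0.    0.72 -1.3 ]
shift m [ 0.0002 -0.007   0.0007] turn [ 0.002  0.    -0.001] world [451.3 145.2  97. ]
```

View pics/s3.png

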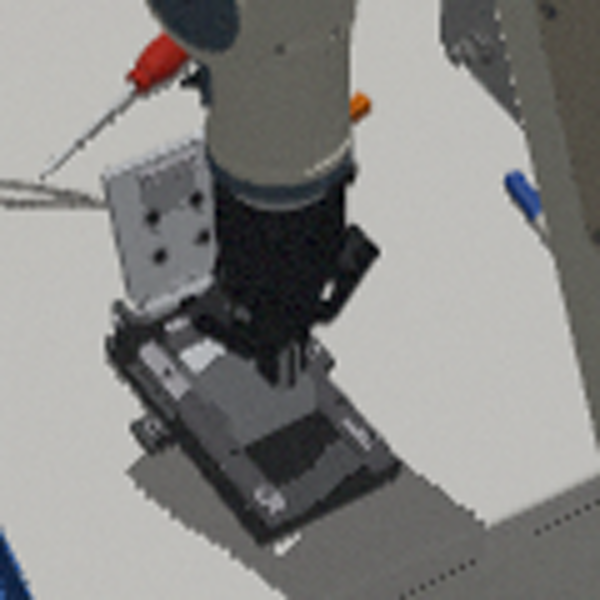

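{"fn": "send_rows", "kwargs": {
  "plan": [
    [[0,-0.01,0],[0,0,0],-1],
    [[0,-0.03,0],[0,0,0],-1],
    [[0,-0.045,0],[0,0,0],-1],
    [[0,-0.045,0],[0,0,0],-1],
    [[0,-0.045,0],[0,0,0],-1]
  ]
}}

```text
clock: 3.88
eef_pos: [413.0, 143.7, 97.8]
tcp_rot: [3.139, 0.0, 1.604]
contact_force: [0.4, 0.2, -0.1]
opening: -0.002
```

```bash
python3 go.py -88 0 52; python3 - <<'E'
from rig import viewer
import cv2
im=viewer.grab_frame("scene");cv2.imwrite("pics/s4.png",cv2.resize(im[160:280,180:300,::-1],None,fx=5,fy=5,interpolation=2))
im=viewer.grab_frame("top");cv2.imwrite("pics/t4.png",cv2.resize(im[150:270,160:280,::-1],None,fx=5,fy=5,interpolation=2))
E
```

```text
t 3.88 jig xyz [-88.4  -0.2  97.8] rot [3.139 0.    1.604] F [ 0.4  0.2 -0.1] open -0.0 q [ 0.33  0.3   2.15 -0.    0.69 -1.27]
shift m [0.0002 0.0003 0.0458] turn [ 0.002  0.    -0.   ] world [413.4 143.9  52. ]
```

View pics/s4.png

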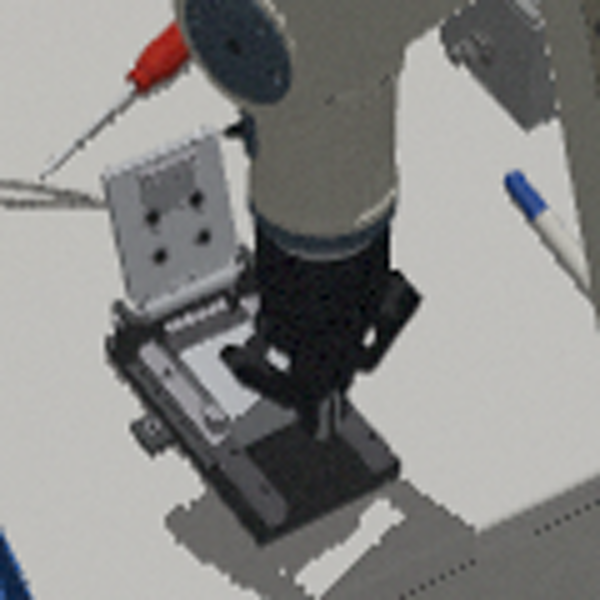

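View pics/t4.png

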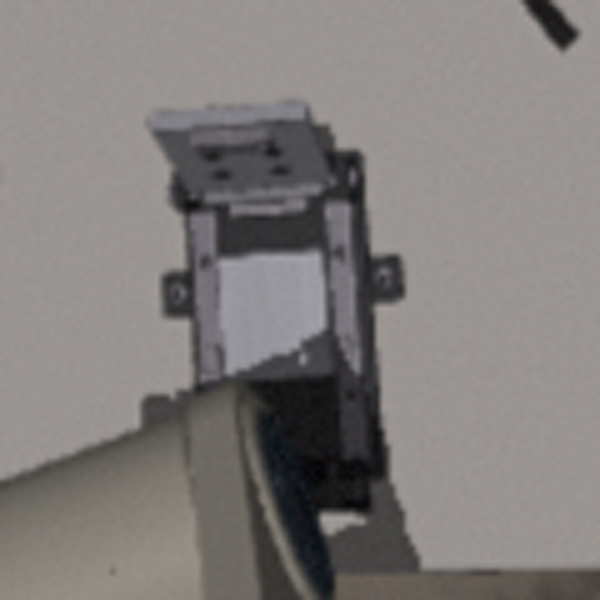

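{"fn": "send_rows", "kwargs": {
  "plan": [
    [[0,0,0.02],[0,0,0],-1],
    [[0,0,0.036],[0,0,0],-1],
    [[0,0,0.044],[0,0,0],-1],
    [[0,0.01,0.044],[0,0,0],-1],
    [[0,0.025,0.044],[0,0,0],-1]
  ]
}}

```text
clock: 4.4
eef_pos: [439.4, 144.7, 53.8]
tcp_rot: [3.14, 0.0, 1.604]
contact_force: [1.2, 0.3, -0.5]
opening: -0.001
```

```bash
python3 go.py -30 0 54
```

```text
t 4.4 jig xyz [-61.9  -0.1  53.8] rot [3.14  0.    1.604] F [ 1.2  0.3 -0.5] open -0.0 q [ 0.32  0.41  2.12 -0.    0.6  -1.29]
shift m [ 0.0001  0.0319 -0.0002] turn [ 0.002  0.    -0.   ] world [471.3 145.9  54. ]
```

{"fn": "send_rows", "kwargs": {
  "plan": [
    [[0,0.01,0],[0,0,0],-1],
    [[0,0.018,0],[0,0,0],-1],
    [[0,0.024,0],[0,0,0],-1],
    [[0,0.028,0],[0,0,0],-1],
    [[0,0.032,0],[0,0,0],-1]
  ]
}}

```text
clock: 4.82
eef_pos: [471.2, 145.6, 53.9]
tcp_rot: [3.141, 0.001, 1.604]
contact_force: [-4.0, 0.8, 2.5]
opening: 0.001
```

```bash
python3 go.py -24 0 54; python3 - <<'E'
from rig import viewer
import cv2
im=viewer.grab_frame("scene");cv2.imwrite("pics/s5.png",cv2.resize(im[160:280,180:300,::-1],None,fx=5,fy=5,interpolation=2))
im=viewer.grab_frame("top");cv2.imwrite("pics/t5.png",cv2.resize(im[150:270,160:280,::-1],None,fx=5,fy=5,interpolation=2))
E
```

```text
t 4.82 jig xyz [-30.2  -0.3  53.9] rot [3.141e+00 1.000e-03 1.604e+00] F [-4.   0.8  2.5] open 0.0 q [ 0.3   0.45  2.06 -0.    0.64 -1.31]
shift m [ 0.0003  0.0062 -0.0001] turn [ 0.001  0.001 -0.001] world [477.3 146.1  54. ]
```

View pics/s5.png

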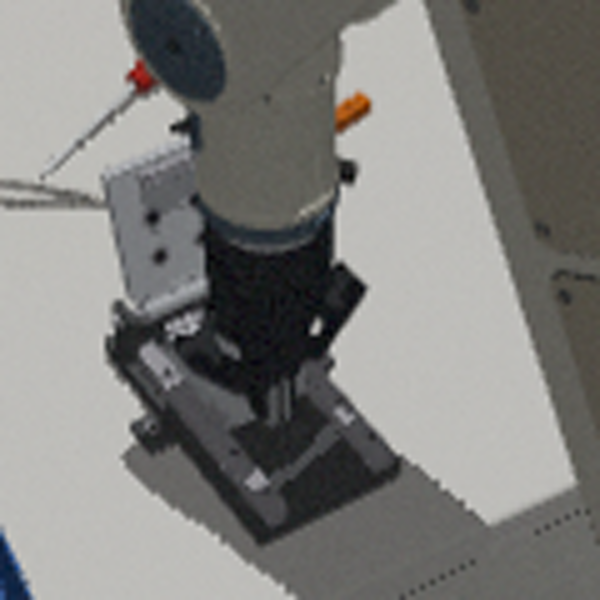

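View pics/t5.png

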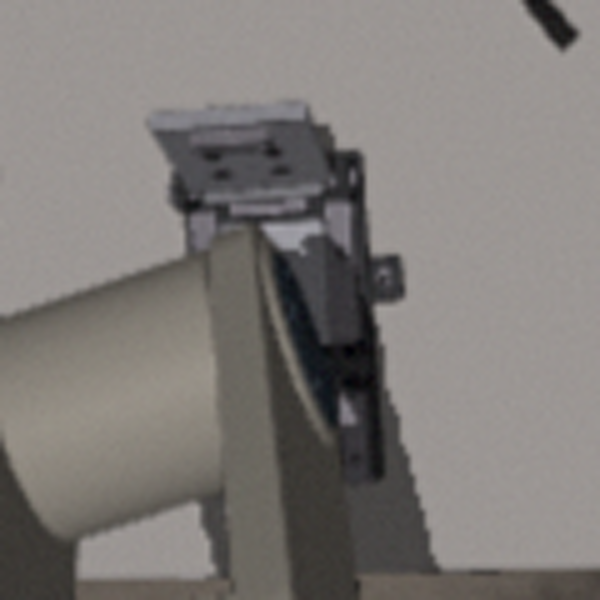

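{"fn": "send_rows", "kwargs": {
  "plan": [
    [[0,0.002,0],[0,0,0],-1],
    [[0,0.004,0],[0,0,0],-1],
    [[0,0.006,0],[0,0,0],-1],
    [[0,0.007,0],[0,0,0],-1],
    [[0,0.007,0],[0,0,0],-1]
  ]
}}

```text
clock: 5.33
eef_pos: [477.2, 145.8, 53.7]
tcp_rot: [-3.14, 0.001, 1.604]
contact_force: [-7.5, 1.2, 4.4]
opening: 0.005
```

```bash
python3 go.py -20 0 54
```

```text
t 5.33 jig xyz [-24.2  -0.3  53.7] rot [-3.140e+00  1.000e-03  1.604e+00] F [-7.5  1.2  4.4] open 0.01 q [ 0.29  0.45  2.04 -0.    0.65 -1.31]
shift m [ 0.0003  0.0042 -0.0003] turn [-0.001  0.001 -0.001] world [481.3 146.2  54. ]
```

{"fn": "send_rows", "kwargs": {
  "plan": [
    [[0,0.001,0],[0,0,0],-1],
    [[0,0.002,0],[0,0,0],-1],
    [[0,0.003,0],[0,0,0],-1],
    [[0,0.003,0],[0,0,0],-1],
    [[0,0.003,0],[0,0,0],-1]
  ]
}}

```text
clock: 5.75
eef_pos: [477.3, 145.5, 53.4]
tcp_rot: [-3.135, 0.002, 1.604]
contact_force: [-11.1, 1.5, 9.5]
opening: -0.003
```

```bash
python3 go.py -20 0 54
```

```text
t 5.75 jig xyz [-24.   -0.6  53.4] rot [-3.135e+00  2.000e-03  1.604e+00] F [-11.1   1.5   9.5] open -0.0 q [ 0.29  0.46  2.04  0.    0.65 -1.31]
shift m [ 0.0006  0.004  -0.0007] turn [-0.007  0.002 -0.001] world [481.3 146.2  54. ]
```

{"fn": "send_rows", "kwargs": {
  "plan": [
    [[0,-0.02,0],[0,0,0],-1],
    [[0,-0.05,-0.02],[0,0,0],-1],
    [[0,-0.08,-0.06],[0,0,0],-1],
    [[0,-0.08,-0.1],[0,0,0],-1],
    [[0,-0.08,-0.13],[0,0,0],-1]
  ]
}}

```text
clock: 6.17
eef_pos: [396.6, 142.9, 185.5]
tcp_rot: [-3.134, 0.002, 1.605]
contact_force: [2.3, -0.1, 1.1]
opening: -0.001
```

```bash
python3 go.py -20 0 54; python3 - <<'E'
from rig import viewer
import cv2
im=viewer.grab_frame("scene");cv2.imwrite("pics/s6.png",cv2.resize(im[160:280,180:300,::-1],None,fx=5,fy=5,interpolation=2))
im=viewer.grab_frame("top");cv2.imwrite("pics/t6.png",cv2.resize(im[150:270,160:280,::-1],None,fx=5,fy=5,interpolation=2))
E
```

```text
t 6.17 jig xyz [-104.8   -0.4  185.5] rot [-3.134e+00  2.000e-03  1.605e+00] F [ 2.3 -0.1  1.1] open -0.0 q [ 0.34  0.13  2.11  0.    0.91 -1.26]
shift m [0.0007 0.0858 0.1308] turn [-0.008  0.002 -0.   ] world [481.3 146.2  54. ]
```

View pics/s6.png

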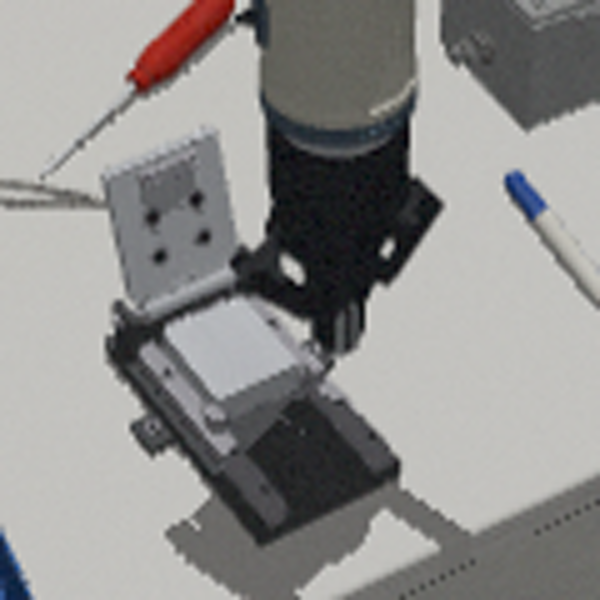

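View pics/t6.png

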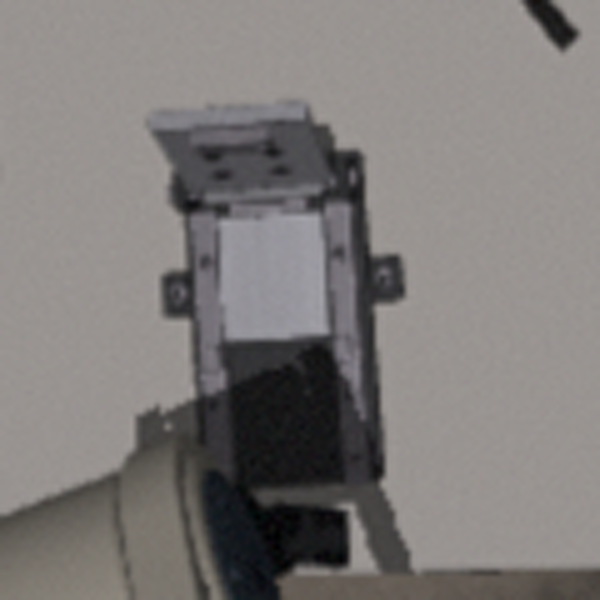

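```bash
python3 - <<'E'
from rig import viewer
from h import *
J=[501.3,146.9,.036]
for n,f,o in(("top","t6",(160,150)),("scene","s6",(180,160))):
    c=cam(viewer.camera_params(n));im=cv2.imread(f"pics/{f}.png")
    P=[[60,30,46],[60,-30,46],[-10,-30,46],[-10,30,46]]
    q=((proj(jig2w(P,J),c)-o+.5)*5).astype(int);cv2.polylines(im,[q],True,(0,0,255),1);print(n,q.tolist())
    cv2.imwrite(f"pics/{f}b.png",im)
a=np.hstack([cv2.imread("pics/t6b.png")[150:400,150:400],cv2.imread("pics/s6b.png")[250:500,120:370]]);cv2.imwrite("pics/c6.png",cv2.resize(a,None,fx=1.6,fy=1.6))
E
```

```text
top [[213, 213], [320, 206], [327, 331], [220, 338]]
scene [[162, 328], [243, 292], [300, 360], [218, 398]]
```

View pics/c6.png

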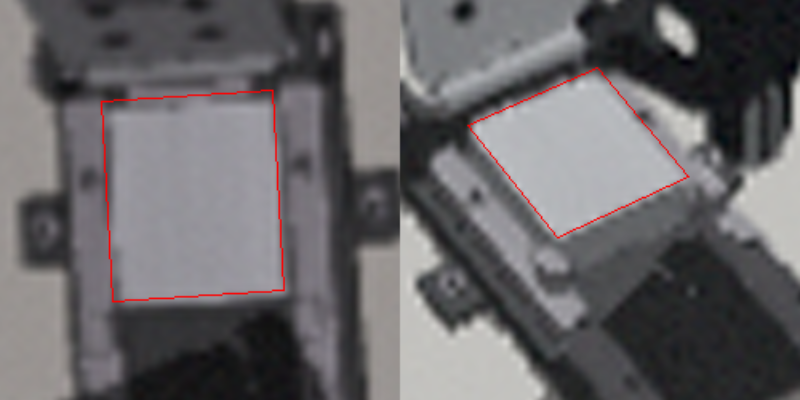

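```bash
python3 go.py -105 0 235;python3 go.py 145 0 235
```

```text
t 6.27 jig xyz [-99.6   1.  189.3] rot [ 3.138e+00 -2.000e-03  1.604e+00] F [-0.1  0.5  0. ] open 0.0 q [ 0.34  0.12  2.1   0.    0.91 -1.26]
shift m [-0.0009 -0.0053 -0.0458] turn [ 0.003 -0.002 -0.   ] world [396.4 143.3 235. ]
t 6.27 jig xyz [-99.6   1.  189.3] rot [ 3.138e+00 -2.000e-03  1.604e+00] F [-0.1  0.5  0. ] open 0.0 q [ 0.34  0.12  2.1   0.    0.91 -1.26]
shift m [-0.0008  0.2447 -0.0449] turn [ 0.003 -0.002 -0.   ] world [646.2 151.8 235. ]
```

{"fn": "send_rows", "kwargs": {
  "plan": [
    [[0,0.0,-0.03],[0,0,0],-1],
    [[0,0.03,-0.05],[0,0,0],-1],
    [[0,0.07,-0.05],[0,0,0],-1],
    [[0,0.11,-0.05],[0,0,0],-1],
    [[0,0.15,-0.05],[0,0,0],-1]
  ]
}}

```text
clock: 6.68
eef_pos: [553.9, 149.5, 240.1]
tcp_rot: [3.136, -0.002, 1.605]
contact_force: [0.3, 0.7, 0.5]
opening: -0.0
```

```bash
python3 go.py 148 0 240
```

```text
t 6.68 jig xyz [ 52.7   0.8 240.1] rot [ 3.136e+00 -2.000e-03  1.605e+00] F [0.3 0.7 0.5] open -0.0 q [ 0.26  0.28  1.76  0.    1.09 -1.34]
shift m [-0.0008  0.0953  0.0007] turn [ 0.006 -0.002 -0.   ] world [649.2 151.9 240. ]
```

{"fn": "send_rows", "kwargs": {
  "plan": [
    [[-0.001,0.04,0],[0.003,0,0],-1],
    [[-0.001,0.075,0],[0.006,0,0],-1],
    [[-0.001,0.095,0],[0.006,0,0],-1],
    [[-0.001,0.095,0.03],[0.006,0,0],-1],
    [[-0.001,0.095,0.06],[0.006,0,0],-1]
  ]
}}

```text
clock: 7.1
eef_pos: [652.3, 152.0, 180.5]
tcp_rot: [3.137, -0.003, 1.604]
contact_force: [-0.0, -0.1, -1.0]
opening: -0.003
```

```bash
python3 go.py 122 0 154;python3 - <<'E'
from rig import viewer
import cv2
im=viewer.grab_frame("scene");cv2.imwrite("pics/s7.png",cv2.resize(im[140:260,180:300,::-1],None,fx=5,fy=5,interpolation=2))
E
```

```text
t 7.1 jig xyz [151.1  -0.  180.5] rot [ 3.137e+00 -3.000e-03  1.604e+00] F [-0.  -0.1 -1. ] open -0.0 q [ 0.23  0.49  1.6   0.    1.05 -1.38]
shift m [-0.     -0.0292  0.0264] turn [ 0.005 -0.003 -0.001] world [623.2 151.  154. ]
```

View pics/s7.png

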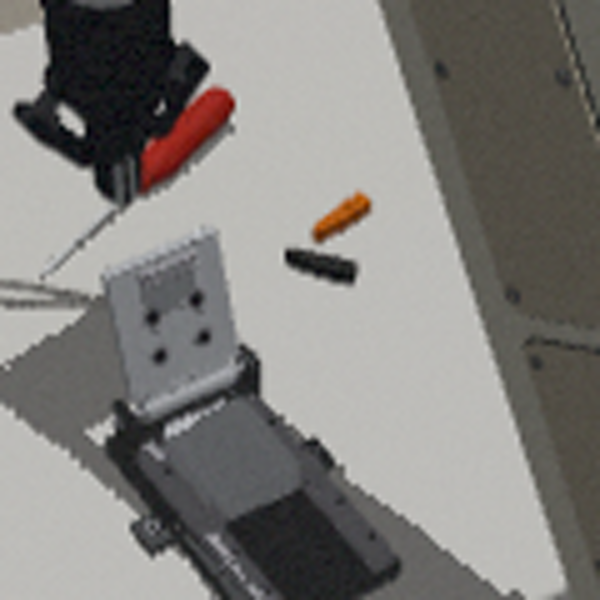

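{"fn": "send_rows", "kwargs": {
  "plan": [
    [[0,0,0.024],[0.005,0,0],-1],
    [[0,-0.01,0.024],[0.005,0,0],-1],
    [[0,-0.026,0.024],[0.005,0,0],-1],
    [[0,-0.036,0.024],[0.005,0,0],-1],
    [[0,-0.043,0.024],[0.005,0,0],-1]
  ]
}}

```text
clock: 7.57
eef_pos: [603.9, 149.7, 150.5]
tcp_rot: [-3.132, -0.001, 1.605]
contact_force: [2.3, -0.8, 1.7]
opening: -0.003
```

```bash
python3 go.py 62 0 159;python3 - <<'E'
from rig import viewer
import cv2
im=viewer.grab_frame("scene");cv2.imwrite("pics/s8.png",cv2.resize(im[140:260,180:300,::-1],None,fx=5,fy=5,interpolation=2))
E
```

```text
t 7.57 jig xyz [102.7  -0.7 150.5] rot [-3.132e+00 -1.000e-03  1.605e+00] F [ 2.3 -0.8  1.7] open -0.0 q [ 0.24  0.46  1.72  0.    0.97 -1.37]
shift m [ 0.0007 -0.0408 -0.0081] turn [-0.009 -0.001 -0.   ] world [563.3 149.  159. ]
```

View pics/s8.png

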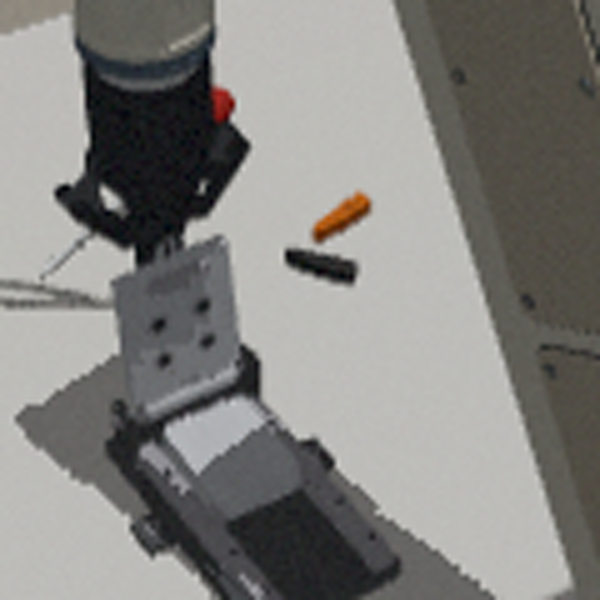

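{"fn": "send_rows", "kwargs": {
  "plan": [
    [[0,-0.009,-0.004],[-0.005,0,0],-1],
    [[0,-0.018,-0.007],[-0.009,0,0],-1],
    [[0,-0.026,-0.008],[-0.009,0,0],-1],
    [[0,-0.034,-0.008],[-0.009,0,0],-1],
    [[0,-0.041,-0.008],[-0.009,0,0],-1]
  ]
}}

```text
clock: 8.03
eef_pos: [561.4, 148.3, 159.4]
tcp_rot: [-3.141, -0.001, 1.605]
contact_force: [2.5, 0.3, 0.4]
opening: 0.001
```

```bash
python3 go.py 38 0 147;python3 - <<'E'
from rig import viewer
import cv2
im=viewer.grab_frame("scene");cv2.imwrite("pics/s9.png",cv2.resize(im[140:260,180:300,::-1],None,fx=5,fy=5,interpolation=2))
E
```

```text
t 8.03 jig xyz [ 60.1  -0.6 159.4] rot [-3.141e+00 -1.000e-03  1.605e+00] F [2.5 0.3 0.4] open 0.0 q [ 0.26  0.39  1.81  0.    0.94 -1.35]
shift m [ 0.0006 -0.0221  0.0124] turn [-0.001 -0.001  0.   ] world [539.3 148.2 147. ]
```

View pics/s9.png

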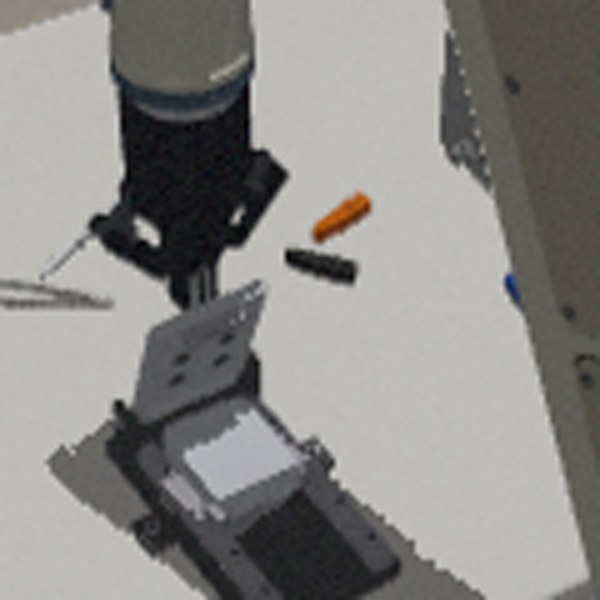

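{"fn": "send_rows", "kwargs": {
  "plan": [
    [[0,-0.012,0.005],[0,0,0],-1],
    [[0,-0.022,0.012],[0,0,0],-1],
    [[0,-0.029,0.018],[0,0,0],-1],
    [[0,-0.035,0.024],[0,0,0],-1],
    [[0,-0.041,0.031],[0,0,0],-1]
  ]
}}

```text
clock: 8.5
eef_pos: [518.7, 146.8, 127.8]
tcp_rot: [-3.139, -0.001, 1.605]
contact_force: [0.5, -0.7, 1.2]
opening: 0.003
```

```bash
python3 go.py 6 0 106;python3 - <<'E'
from rig import viewer
import cv2
im=viewer.grab_frame("scene");cv2.imwrite("pics/s10.png",cv2.resize(im[140:260,180:300,::-1],None,fx=5,fy=5,interpolation=2))
E
```

```text
t 8.5 jig xyz [ 17.4  -0.7 127.8] rot [-3.139e+00 -1.000e-03  1.605e+00] F [ 0.5 -0.7  1.2] open 0.0 q [ 0.27  0.38  1.92  0.    0.84 -1.33]
shift m [ 0.0007 -0.0114  0.0218] turn [-0.002 -0.001 -0.   ] world [507.3 147.1 106. ]
```

View pics/s10.png

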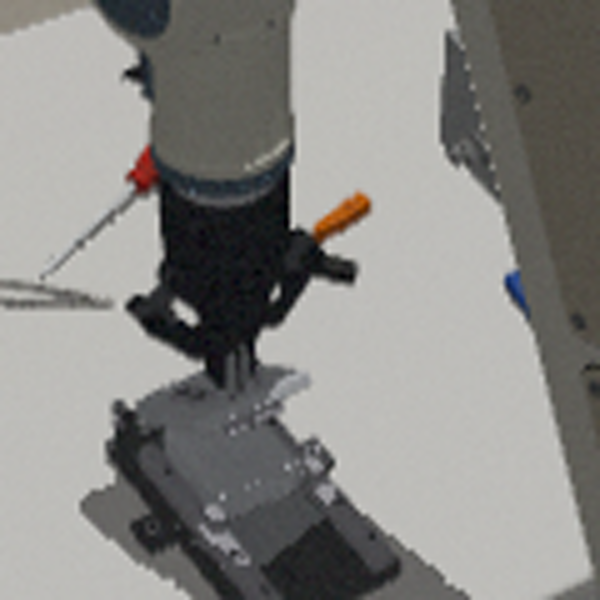

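{"fn": "send_rows", "kwargs": {
  "plan": [
    [[0,-0.006,0.01],[0,0,0],-1],
    [[0,-0.012,0.02],[0,0,0],-1],
    [[0,-0.02,0.028],[0,0,0],-1],
    [[0,-0.027,0.034],[0,0,0],-1],
    [[0,-0.033,0.039],[0,0,0],-1]
  ]
}}

```text
clock: 8.97
eef_pos: [482.7, 145.2, 86.7]
tcp_rot: [-3.135, 0.0, 1.605]
contact_force: [0.7, 0.8, 0.1]
opening: 0.002
```

```bash
python3 go.py -17 0 82;python3 - <<'E'
from rig import viewer
import cv2
im=viewer.grab_frame("scene");cv2.imwrite("pics/s11.png",cv2.resize(im[140:260,180:300,::-1],None,fx=5,fy=5,interpolation=2))
E
```

```text
t 8.97 jig xyz [-18.6  -1.   86.7] rot [-3.135  0.     1.605] F [0.7 0.8 0.1] open 0.0 q [ 0.29  0.4   2.02  0.    0.73 -1.32]
shift m [0.001  0.0017 0.0047] turn [-0.006  0.    -0.   ] world [484.3 146.3  82. ]
```

View pics/s11.png

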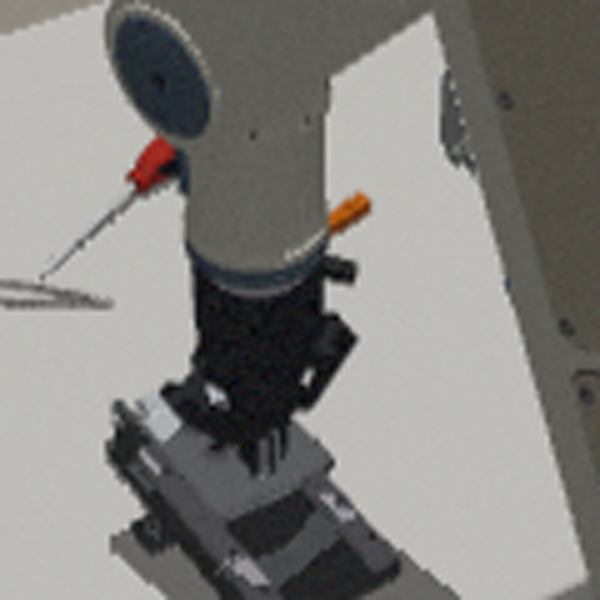

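Now press down gently.

{"fn": "send_rows", "kwargs": {
  "plan": [
    [[0.001,0.002,0.002],[-0.006,0,0],-1],
    [[0.001,0.002,0.004],[-0.006,0,0],-1],
    [[0.001,0.002,0.006],[-0.006,0,0],-1],
    [[0.001,0.002,0.007],[-0.006,0,0],-1],
    [[0.001,0.002,0.008],[-0.006,0,0],-1]
  ]
}}

```text
clock: 9.43
eef_pos: [483.4, 146.2, 79.5]
tcp_rot: [-3.139, 0.0, 1.605]
contact_force: [-11.0, -2.4, 39.3]
opening: -0.0
```

```bash
python3 go.py -17 0 78
```

```text
t 9.43 jig xyz [-17.9  -0.1  79.5] rot [-3.139  0.     1.605] F [-11.   -2.4  39.3] open -0.0 q [ 0.29  0.41  2.02  0.    0.71 -1.31]
shift m [0.0001 0.0009 0.0015] turn [-0.002  0.    -0.   ] world [484.3 146.3  78. ]
```

{"fn": "send_rows", "kwargs": {
  "plan": [
    [[0,0,-0.004],[0,0,0],-1],
    [[0,0,-0.03],[0,0,0],-1],
    [[0,-0.03,-0.07],[0,0,0],-1],
    [[0,-0.07,-0.1],[0,0,0],-1],
    [[0,-0.1,-0.13],[0,0,0],-1]
  ]
}}

```text
clock: 9.85
eef_pos: [395.4, 143.1, 198.9]
tcp_rot: [-3.139, 0.0, 1.604]
contact_force: [1.3, 0.4, 1.2]
opening: -0.006
```

{"fn": "send_rows", "kwargs": {
  "plan": [
    [[0.04,-0.01,-0.02],[0,0,0],-1],
    [[0.08,-0.01,-0.04],[0,0,0],-1],
    [[0.12,-0.01,-0.06],[0,0,0],-1],
    [[0.16,-0.01,-0.08],[0,0,0],-1],
    [[0.2,-0.01,-0.1],[0,0,0],-1]
  ]
}}

```text
clock: 10.27
eef_pos: [379.2, 329.7, 293.0]
tcp_rot: [-3.141, -0.001, 1.604]
contact_force: [1.0, -0.7, -0.3]
opening: -0.001
```

```bash
python3 go.py; python3 - <<'E'
from rig import viewer
from h import *
J=[501.3,146.9,.036]
for n,o in(("scene",(180,160)),("top",(160,150))):
    im=viewer.grab_frame(n);cv2.imwrite(f"pics/full_{n}.png",im[:,:,::-1])
    im=cv2.resize(im[o[1]:o[1]+120,o[0]:o[0]+120,::-1],None,fx=5,fy=5,interpolation=2)
    c=cam(viewer.camera_params(n))
    for th,col in((0,(0,0,255)),(.07,(0,200,0))):
        P=[leafp(r,y,5,th) for r,y in((105,40),(105,-40),(20,-40),(20,40))]
        q=((proj(jig2w(P,J),c)-o+.5)*5).astype(int);cv2.polylines(im,[q],True,col,1)
    cv2.imwrite(f"pics/{n}12.png",im)
E
```

```text
t 10.27 jig xyz [-115.8  186.8  293. ] rot [-3.141e+00 -1.000e-03  1.604e+00] F [ 1.  -0.7 -0.3] open -0.0 q [ 0.71  0.12  1.84  0.    1.18 -0.89]
```

View pics/scene12.png

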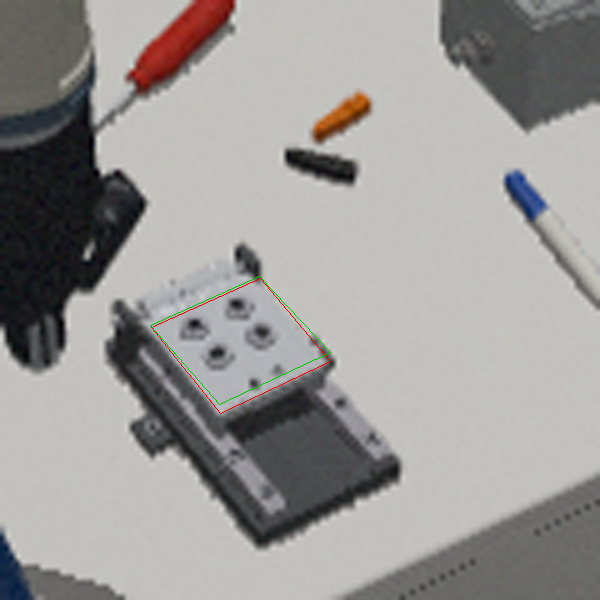

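View pics/top12.png

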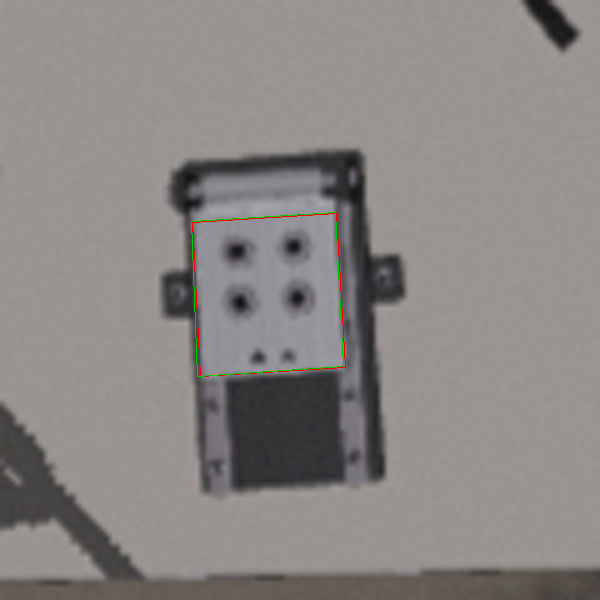

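View pics/full_top.png

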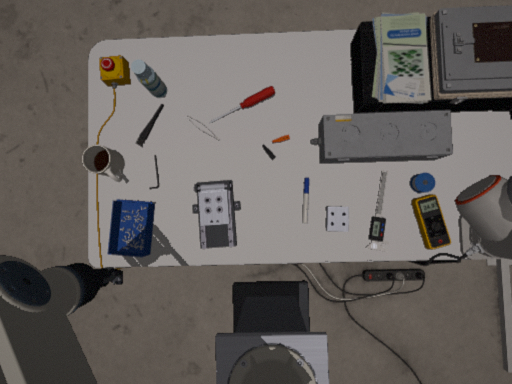

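```bash
python3 -c "
from rig import job
print(job.sign_off())"
```

```text
the job is handed in; nothing more can be done
None
```

I handed the job in at about 10.4 s. The block is flat and at the end stop, and the leaf is shut on top of it, all done by pushing with closed fingers.

- **Block tipped and pushed:** I pushed it high up until it fell flat towards the hinge. I then pushed it along the channel until it stopped moving, with about 11 N of push. The pictures put it within 1–2 mm of the stop, which is about the camera calibration error.
- **Leaf shut:** I swung it over from behind and pressed it down. The press read about 39 N vertically (about 41 N in total). That was through the fingertips, not the arm or the gripper's body, which are what the 40 N limit covers. The fingertips ended at 57.5 mm, against 58 mm expected for a shut leaf.
- **Last checks:** After the arm had backed off, both cameras showed the leaf matching the outline of a fully shut one. The small offset in the scene view was within calibration.
- **Other items:** In the final top picture the finished block, marker, calliper and hex key are where they started. I judged this by eye and did not measure it.

No check failed.

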